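# Call order seven

## Task

Order seven is ready: roll the knurled number wheel of the green order caller by its edge until the 7 stands in the middle of the window, and only then press the orange call button fully down and let it go. Leave the wheel showing 7, and do not shift or tip the other things on the bar.

Things in the scene. Friction and masses are not known exactly. Their poses are not given: they have to be found in the camera images.
- order_caller: green order caller fixed to the worktop (all sizes here in mm), 130 (x) by 144 (y), deck 43 high. Origin: centre of the underside; z up, -x its front (to the robot), +y its left. On it a drum of radius 48.5, y -10 to +70, its level axle along y, 58 above the worktop: cheek y -10 to 0, bare knurled rim +2 to +28, digit band +31.5 to +59.5 under a cover with one window, cheek +60 to +70. Call button at y -43.
- number_wheel (a joint): turn of the number wheel, rad, endless; the window shows (value / 0.6283) mod 10, so 4.398, give or take whole turns of 6.283, shows 7. Grows as the wheel's top is rolled away from the robot (to the caller's +x). Stiff (1.5 N along the rim), stays where left, no clicks; may start between digits.
- rim_top (a point): fixed point: top of the grey knurled rim, mid-way across its 26 width, at (0, 15, 109) in the caller's frame, 51.4 straight above the axle. The rim is bare over the upper half and only 3 proud of the drum on both sides: too little to pinch, so a fingertip pressed on it rolls it. 40 rounded ribs, 1.4 high, every 9 degrees.
- seven_mark (a point): middle of the digit 7 (black on white, 20 high) on the wheel's digit band, 42.5 from the axle; it turns with the wheel
- window_mid (a point): fixed point: where the middle of the shown digit belongs, 42.5 from the axle on the drum's front, 45 degrees up from level (the window faces the robot and up; 26 high, 28 wide; a red mark on its left shows its middle)
- call_button (a joint): travel of the round orange call button in m: 0 up, 0.006 fully down; sprung, 5 N takes it fully down
- call_button_top (a point): centre of the top face of the call button (36 across), pressed straight down; moves with it
- cup_blue_1: bystander: blue espresso cup, 63x82x56, origin under its centre
- cup_white_1: bystander: white espresso cup, 63x82x56, origin under its centre (it may have changed places with the blue one)
- sugar_jar: bystander: sugar jar with lid, 61 across, 100 tall, origin under its centre
- milk_pitcher_2: bystander: small steel milk pitcher, 68x95x83, origin under its centre
- cocoa_shaker: bystander: steel cocoa shaker, 64 across, 90 tall, origin under its centre, behind the caller
- tamper_a: bystander: tamper with brown handle, 58 across, 90 tall, origin under its centre
- saucer_1: bystander: white saucer, 121 across, 16 tall, origin under its centre

How it is judged:
By the outcome, as a careful person would: the job done as asked, in the order asked, and still so for the second after the job is handed in, with the robot touching nothing.
It also fails if it takes over 72 s, if anything falls off the work surface, if the arm or the gripper's body presses on something with over 40 N, if the wrist force passes 120 N, or if a joint passes its speed limit or range.

## Robot

A 6-joint arm with a two-finger parallel gripper is mounted at the origin on a cart in front of the work surface, level with it; the furniture and walls round the work are solid. World frame = base frame: x ahead of the robot, y to its left, z up, the work surface at z = 0. Lengths are in m, angles in rad, forces in N, time in s.
With the tool pointing down it reaches from about 0.275 to 0.75 m from the base axis. Payload 10.2 kg.
Tool frame: the origin (TCP) lies between the finger pads; the fingertips stand 25 mm ahead of it and the grasp point (between the pads) lies 6 mm ahead of it (manip.nose_length is the z of the fingertips in the tool frame, in m); z points along the fingers, y is the line along which they close (so a half turn about z gives the same grasp; the last joint's range is limited). The gripper opens to 85 mm and grips with 20 to 120 N. Pads are 22 mm wide; open, the fingers measure 114 mm over their backs; the gripper's body (76 mm by 85 mm) begins 54 mm behind the grasp point. The pads swing forward as they close: fully open they stand 13 mm farther back than shut.
Start: joints at [-1.334, 0.313, 1.498, -0, 1.331, -0.223], TCP at [0.233, -0.47, 0.256] pointing down, gripper open.
Joint ranges: [-2.94, 2.94], [-0.97, 2.17], [0.19, 2.56], [-1.23, 4.37], [0.02, 3.11], [-2.88, 2.88]. Speed limits (rad/s): [2.39, 2.39, 3.01, 3.14, 3.14, 3.14].

## Interface

Orientations are given as [roll, pitch, yaw] about the fixed x, y, z axes, in that order (R = Rz(yaw) Ry(pitch) Rx(roll)).
In Python, from bench import manip gives the robot as it stands.
- The arm moves only by the shell command python3 -m handwheel 'ROWS' [OPENING]. ROWS is JSON, a list of rows, each a list of 2 entries, a list of its own where there are three numbers: the shift along the tool's x, y, z in mm, then the turn about the tool's z in degrees. In form: [[[dx, dy, dz], roll], ...]. A call has 1 to 8 rows; each row shifts and turns the commanded pose from where the row before left it, along the tool's axes as they then stand; what a row does not reach is not made up. A row lasts 1/8 s, in which the tool goes at most 62.5 mm and 10.7 degrees, less where a joint would pass 70% of its speed; a pose out of reach is approached as far as the arm can. A call is refused whole if a number of a shift passes 62.5 or a number of a turn 10.7, either way. A call with a gripper value outside its range is refused whole. OPENING is the opening, from 0 (shut) to 1 (fully open), set as the call begins (- or left out, the last holds). The fingers move at their own pace and stop on an object; the grip force is fixed at half the most. Time passes only in rows, so rows that do not move let the fingers close. It gives the time, the measured TCP pose, the force, the opening and the grip force at its end, in the units of the state.
- manip.read_state(): the state, without advancing time (a new reading comes with each control period).
- manip.snapshot(name): name is "side" or "top"; returns a dict with "frame" (400x640x3 uint8, red, green, blue), "fx", "fy", "cx", "cy" (pixels), "rvec" (rotation vector, rad) and "tvec" (3), from world to camera coordinates, as OpenCV has them. Camera axes: x right, y down, z forward; pixel columns grow to the right and rows downward; lengths in m; the calibration is good to about 2 mm. A picture is of the moment at which its call begins. There is no depth.
- manip.finish_job(): hands the job in; it is judged then, once.
The state is a dict: "clock": time; "joints": joint angles; "joint_vel": joint speeds; "joint_efforts": joint torques, N m; "tcp_pos": TCP position; "tcp_rot": TCP orientation; "contact_force": force on the tool from outside, world axes, zero at the start; "wrist_torque": the same for the moment, N m; "finger_gap": finger opening in m; "gripper_force": force on a finger pad.
Only numpy, scipy, OpenCV 4.12 (cv2) and the standard library are available. Lean on these libraries where they do the work, as an engineer would, in place of code of your own. Each camera call takes 0.05 s, during which the arm holds its last target. There are 200 camera calls.

## Working session

There is one attempt and no reset: what is moved stays moved. The work goes in short steps, Python scripts to look and compute and a shell command to move; the robot and the scene stay as the last step left them, time stands still between calls to the robot, and variables do not carry over. Pictures are saved under pics/ and viewed, at most 10 in all, crops included, and the job is handed in when it is done.

```bash
mkdir -p pics
python3 - <<'E'
from bench import manip
import cv2
s=manip.read_state();print(s['clock'],s['tcp_pos'],s['tcp_rot'],s['finger_gap'],manip.nose_length)
for n in("side","top"):
    d=manip.snapshot(n);cv2.imwrite(f"pics/{n}0.png",d['frame'][:,:,::-1]);print(n,d['fx'],d['cx'],d['cy'],d['rvec'],d['tvec'])
E
```

```text
0.0 [ 0.23292689 -0.47025056  0.2557461 ] [-3.14035624e+00 -3.16283236e-04  4.59836985e-01] 0.08575091127980443 0.025
side 419.9493266140974 322.01433993157565 197.8488787274789 [ 2.5236045   0.26769333 -0.08330296] [-0.59411739 -0.02664467  1.57898985]
top 409.4810281244662 325.7646253363207 200.9876625781561 [ 2.17359732 -2.14321125  0.15292949] [0.00386915 0.60601163 1.25636394]
```

View pics/side0.png

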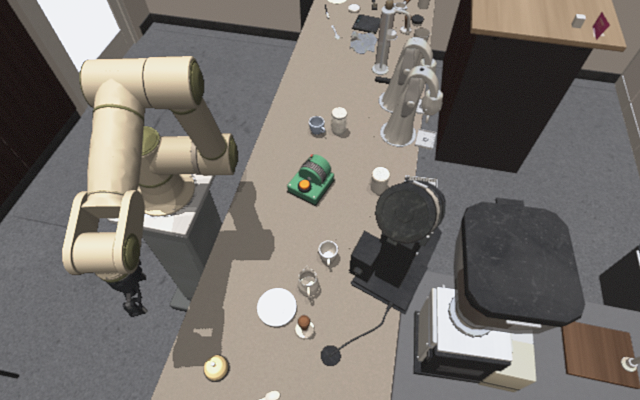

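View pics/top0.png

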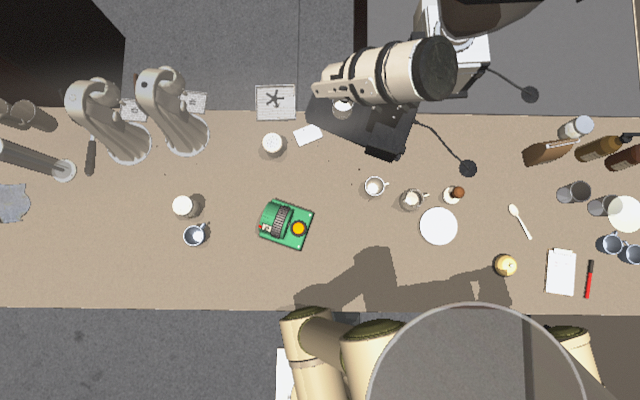

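Side view: green caller at about (311,178), its button at (304,186). Top view: caller at (285,225), button at (299,229), grey rim near (279,222), window at about (265,228). Next I locate the caller and zoom in.

```bash
cat > h.py <<'E'
from bench import manip
import cv2,numpy as np
def cam(n):
    d=manip.snapshot(n);d['R']=cv2.Rodrigues(np.array(d['rvec']))[0];d['t']=np.array(d['tvec']);return d
def ray(d,u,v):
    r=d['R'].T@np.array([(u-d['cx'])/d['fx'],(v-d['cy'])/d['fy'],1]);return -d['R'].T@d['t'],r
def onz(d,u,v,z):
    c,r=ray(d,u,v);return c+r*(z-c[2])/r[2]
def proj(d,p):
    q=d['R']@np.array(p)+d['t'];return np.array([d['fx']*q[0]/q[2]+d['cx'],d['fy']*q[1]/q[2]+d['cy']])
def tri(rs):
    A=np.zeros((3,3));b=np.zeros(3)
    for c,r in rs:
        r=r/np.linalg.norm(r);P=np.eye(3)-np.outer(r,r);A+=P;b+=P@c
    return np.linalg.solve(A,b)
def blob(d,lo,hi,box):
    h=cv2.cvtColor(d['frame'],cv2.COLOR_RGB2HSV);m=cv2.inRange(h,lo,hi);k=np.zeros_like(m);x0,y0,x1,y1=box;k[y0:y1,x0:x1]=m[y0:y1,x0:x1];return k
E
python3 - <<'E'
from h import *
B={'side':(270,140,350,220),'top':(240,180,330,265)};rs=[];ims=[]
for n in B:
    d=cam(n);o=blob(d,(8,170,150),(24,255,255),B[n]);M=cv2.moments(o,True);u=M['m10']/M['m00'];v=M['m01']/M['m00'];rs.append(ray(d,u,v))
    print(n,'button',u,v,M['m00'],onz(d,u,v,.05))
    g=blob(d,(55,90,30),(85,255,255),B[n]);c=max(cv2.findContours(g,0,2)[0],key=cv2.contourArea)
    r=cv2.minAreaRect(c);print(r);
    ap=cv2.approxPolyDP(cv2.convexHull(c),3,True)[:,0]
    for p in ap: print(p,onz(d,*p,.043).round(3),onz(d,*p,0.).round(3))
    x0,y0,x1,y1=B[n];ims.append(cv2.resize(d['frame'][y0+15:y0+80,x0+10:x0+75,::-1],(400,400),interpolation=cv2.INTER_CUBIC))
print('tri',tri(rs));cv2.imwrite('pics/z1.png',np.hstack(ims))
E
```

```text
side button 304.0147058823529 183.91176470588235 68.0 [0.51760044 0.10592391 0.05      ]
((310.1000061035156, 181.80001831054688), (35.7770881652832, 34.435447692871094), 26.56505012512207)
[332 174] [0.608 0.178 0.043] [0.602 0.211 0.   ]
[314 203] [0.571 0.036 0.043] [0.564 0.064 0.   ]
[289 190] [0.469 0.073 0.043] [0.459 0.102 0.   ]
[290 182] [0.464 0.109 0.043] [0.453 0.139 0.   ]
[302 168] [0.491 0.182 0.043] [0.481 0.215 0.   ]
top button 297.72 227.02 50.0 [0.52155878 0.09866239 0.05      ]
((284.2194519042969, 223.713623046875), (47.75763702392578, 39.60786819458008), 19.025604248046875)
[272 200] [0.606 0.182 0.043] [0.612 0.187 0.   ]
[312 213] [0.567 0.055 0.043] [0.571 0.056 0.   ]
[300 249] [0.454 0.09  0.043] [0.454 0.093 0.   ]
[259 234] [0.499 0.219 0.043] [0.501 0.226 0.   ]
[263 212] [0.568 0.209 0.043] [0.572 0.215 0.   ]
tri [0.52039131 0.09782472 0.0615843 ]
```

View pics/z1.png

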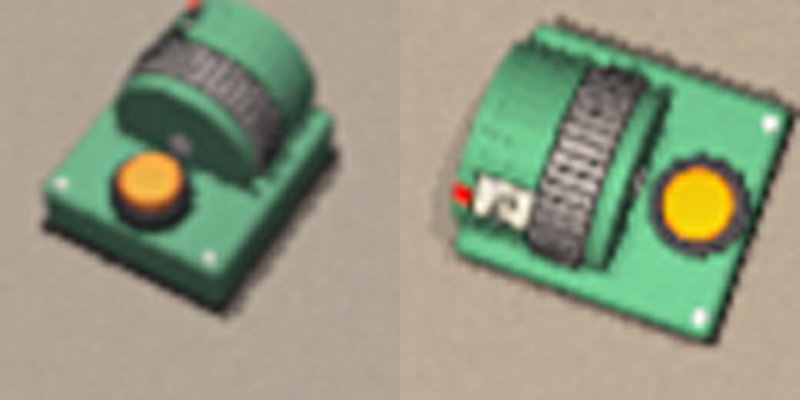

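The crop shows the window at top-view pixel (267,228), with the red mark left of it at about (260,226). A blurred digit is visible. Now I fit the caller's pose and zoom in on the digit.

```bash
cat >> h.py <<'E'
def upwin(fr,c=(267,227),h=14,k=28,a=0):
    M=cv2.getRotationMatrix2D(c,a,k);M[:,2]+=np.array([h*k/2*1.0-c[0],h*k/2-c[1]])
    return cv2.warpAffine(fr,M,(h*k,h*k),flags=cv2.INTER_CUBIC)
E
python3 - <<'E'
from h import *
from scipy.optimize import least_squares
ds=[cam('top') for _ in range(6)];d=ds[0];s=cam('side')
print('cams',ray(d,0,0)[0],ray(s,0,0)[0])
# deck-corner pixels read off the crops
T=np.array([[713,342],[797,100],[455,255]])
obsT=[(np.array(p)-[400,0])*65/400+[250,195]-.5 for p in T]; kT=[(-.065,-.072,.043),(.065,-.072,.043),(-.065,.072,.043)]
S=np.array([[43,190],[215,285],[338,125]]);obsS=[p*65/400+[280,155]-.5 for p in S];kS=[(-.065,-.072,.043),(.065,-.072,.043),(.065,.072,.043)]
kS=[(-.065,-.072,.043),(.065,-.072,.043),(.065,.072,.043)]
def w(q,p):
    c,n=np.cos(q[2]),np.sin(q[2]);return [q[0]+c*p[0]-n*p[1],q[1]+n*p[0]+c*p[1],p[2]]
def res(q,use='TS'):
    r=[]
    if 'T' in use:r+=[proj(d,w(q,p))-o for p,o in zip(kT,obsT)]
    if 'S' in use:r+=[proj(s,w(q,p))-o for p,o in zip(kS,obsS)]
    return np.concatenate(r)
for u in('T','TS'):
    f=least_squares(res,[.53,.13,-.3],args=(u,));print(u,f.x.round(4),f.fun.round(1))
q=f.x
b=onz(d,297.72,227.02,.058)-[q[0],q[1],0];c,n=np.cos(q[2]),np.sin(q[2]);print('button local',c*b[0]+n*b[1],-n*b[0]+c*b[1])
print('rimtop',w(q,(0,.015,.109)),'window px',proj(d,w(q,(-.03,.0455,.088))),proj(d,w(q,(-.03,.0315,.088))),proj(d,w(q,(-.03,.0595,.088))))
fr=np.mean([x['frame'] for x in ds],0).astype(np.uint8)
cv2.imwrite('pics/w1.png',upwin(fr[:,:,::-1].copy(),a=17))
E
```

```text
cams [0.43644192 0.02470912 1.32462196] [ 0.7737447  -0.77616163  1.28288215]
T [ 0.5335  0.1361 -0.3022] [ 0.8  0.2  0.3 -0.1 -1.1 -0.1]
TS [ 0.534   0.1351 -0.3215] [ 0.6  0.3  0.9  0.3 -1.  -0.9 -1.6  0.5  0.8 -0.   0.7 -1.4]
button local -0.0006816289444224882 -0.03915121158321487
rimtop [np.float64(0.538783255511055), np.float64(0.14935922350065592), 0.109] window px [267.44175421 226.28267606] [271.80465598 227.81097446] [263.08204592 224.7554963 ]
```

View pics/w1.png

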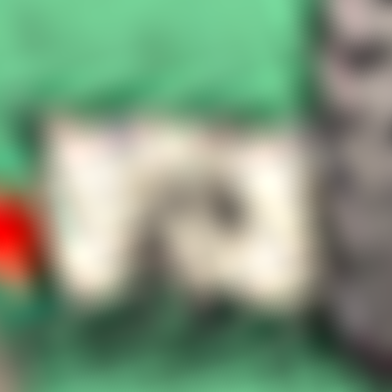

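The window shows the round top of a digit sitting low, so the wheel is between digits and I can't read it yet. I'll move above the rim with the fingers shut, turned so the pad width lies along the axle.

```bash
python3 -m handwheel '[[[39,-30,0],0],[[39,-30,0],0],[[39,-30,0],0],[[39,-30,0],0],[[39,-30,0],0],[[39,-30,0],0],[[39,-30,0],0]]' 0; python3 -m handwheel '[[[39,-30,0],0],[[39,-30,0],0],[[39,-30,0],0],[[39,-30,0],0],[[39,-30,0],0],[[39,-30,0],0],[[39,-30,0],0]]'; python3 -m handwheel '[[[0,0,0],-9.2],[[0,0,0],-9.2],[[0,0,0],-9.2],[[0,0,0],-9.2],[[0,0,0],-9.2],[[0,0,0],0],[[0,0,0],0]]'; python3 -c "
from bench import manip
s=manip.read_state();print(s,manip.nose_length)"
```

```text
clock: 1.42
tcp_pos: [0.3849, -0.1597, 0.2565]
tcp_rot: [3.141, -0.0, 0.46]
contact_force: [0.7, -1.2, 0.7]
finger_gap: -0.0001
gripper_force: 0.0
clock: 2.3
tcp_pos: [0.5364, 0.1498, 0.2564]
tcp_rot: [3.141, -0.0, 0.46]
contact_force: [0.9, -1.0, 0.4]
finger_gap: 0.0004
gripper_force: 0.0
clock: 3.18
tcp_pos: [0.5359, 0.1482, 0.2563]
tcp_rot: [-3.142, 0.0, 1.26]
contact_force: [0.2, 0.1, 0.1]
finger_gap: -0.0001
gripper_force: 0.0
{'clock': 3.175, 'joints': array([ 5.90399132e-02,  3.81509655e-01,  1.40209059e+00, -2.58973510e-05,
        1.35803825e+00,  3.70272513e-01]), 'joint_vel': array([-8.03440017e-04,  8.35439603e-04, -1.46851921e-04,  7.64925327e-04,
        4.49586931e-05, -9.91711213e-03]), 'joint_efforts': array([ 2.38287925e-03, -4.46388352e+01, -2.62261784e+01,  8.62500701e-05,
        5.72664885e-04, -2.03668704e-02]), 'tcp_pos': array([0.53588882, 0.14817279, 0.25627186]), 'tcp_rot': array([-3.14155907e+00,  4.01880760e-05,  1.25956920e+00]), 'contact_force': array([0.22701454, 0.12156721, 0.13137718]), 'wrist_torque': array([-0.03390008,  0.06059435, -0.05089887]), 'gripper_force': 0.0, 'finger_gap': -0.00014695690038472127} 0.025
```

```bash
python3 -m handwheel '[[[2,-8,30],0],[[0,0,40],0],[[0,0,30],0],[[0,0,12],0],[[0,0,3],0],[[0,0,0],0]]'
python3 - <<'E'
from h import *
a=[]
for n,b in(('side',(290,130,340,180)),('top',(250,190,310,250))):
    d=cam(n);x0,y0,x1,y1=b;a.append(cv2.resize(d['frame'][y0:y1,x0:x1,::-1],(400,400),interpolation=cv2.INTER_CUBIC))
cv2.imwrite('pics/a2.png',np.hstack(a))
E
```

```text
clock: 3.92
tcp_pos: [0.5294, 0.1526, 0.1423]
tcp_rot: [3.14, -0.001, 1.262]
contact_force: [-0.7, -0.6, -0.8]
finger_gap: -0.0001
gripper_force: 0.0
```

View pics/a2.png

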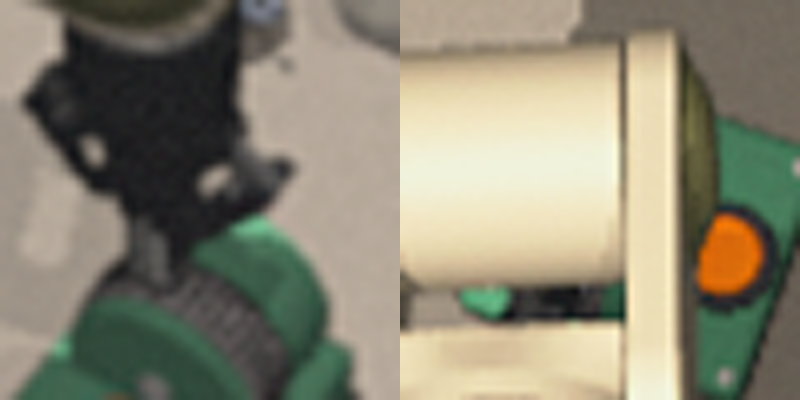

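The side view shows the fingertip just above the rim (crop 155,265), centred across it. The arm hides the window from above, so I'll look after each stroke. Touch down next.

```bash
python3 -m handwheel '[[[0,0,3],0],[[0,0,3],0],[[0,0,1],0],[[0,0,0],0]]'; python3 -m handwheel '[[[0,0,1],0],[[0,0,0],0]]';python3 -m handwheel '[[[0,0,1],0],[[0,0,0],0]]'
```

```text
clock: 4.53
tcp_pos: [0.5288, 0.1525, 0.1342]
tcp_rot: [-3.141, 0.0, 1.263]
contact_force: [-0.2, -0.2, 1.2]
finger_gap: 0.0001
gripper_force: 0.0
clock: 4.78
tcp_pos: [0.529, 0.1526, 0.1338]
tcp_rot: [3.141, -0.0, 1.263]
contact_force: [-0.4, -0.3, 4.4]
finger_gap: 0.0003
gripper_force: 2.0
clock: 5.03
tcp_pos: [0.5292, 0.1525, 0.1335]
tcp_rot: [3.14, -0.0, 1.263]
contact_force: [-2.6, -1.1, 11.2]
finger_gap: 0.0002
gripper_force: 5.6
```

```bash
python3 -m handwheel '[[[0,4,0],0],[[0,4,0],0],[[0,4,0],0],[[0,4,0],0],[[0,4,0],0],[[0,0,0],0]]'; python3 -m handwheel '[[[0,0,-20],0],[[0,0,-50],0],[[-60,0,0],0],[[-60,0,0],0],[[-60,0,0],0],[[0,0,0],0],[[0,0,0],0]]'
python3 - <<'E'
from h import *
fr=np.mean([cam('top')['frame'] for x in range(4)],0).astype(np.uint8)
cv2.imwrite('pics/w2.png',upwin(fr[:,:,::-1].copy(),a=17))
E
```

```text
clock: 5.78
tcp_pos: [0.5486, 0.1463, 0.1329]
tcp_rot: [3.14, -0.001, 1.262]
contact_force: [0.7, -1.2, 4.3]
finger_gap: -0.0001
gripper_force: 2.9
clock: 6.65
tcp_pos: [0.4934, -0.0247, 0.2022]
tcp_rot: [-3.141, -0.0, 1.262]
contact_force: [0.3, -1.0, 0.2]
finger_gap: -0.0001
gripper_force: 0.0
```

View pics/w2.png

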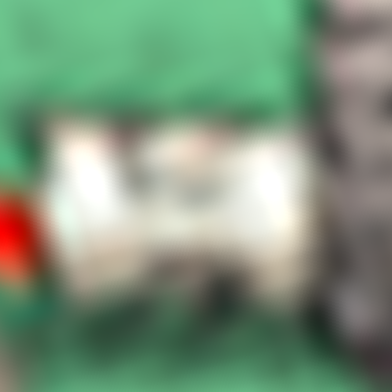

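Zoom 2 shows the bottom of one digit near row 190 and the top of the next near row 260, so the wheel turned about 0.6 digit as planned. Next I unwrap the band to true proportions from both zooms.

```bash
cat >> h.py <<'E'
Q=np.array([.534,.1355,-.311])
def wl(p,q=Q):
    c,n=np.cos(q[2]),np.sin(q[2]);return np.array([q[0]+c*p[0]-n*p[1],q[1]+n*p[0]+c*p[1],p[2]])
def mid(ph,y=.0455):return wl((-.0425*np.cos(ph),y,.058+.0425*np.sin(ph)))
def unwrap(d,im,M,off=(0,0),k=10):  # 36 x 36 mm patch round window_mid, k px/mm; up = further up the drum
    X=np.zeros((36*k,36*k),np.float32);Y=X.copy()
    R,t=d['R'],d['t']
    jj,ii=np.meshgrid(np.arange(36*k),np.arange(36*k));s=(18-ii/k)/1000;y=.0455+(18-jj/k)/1000
    ph=np.pi/4+s/.0425;x=-.0425*np.cos(ph);z=.058+.0425*np.sin(ph);c,n=np.cos(Q[2]),np.sin(Q[2])
    P=np.stack([Q[0]+c*x-n*y,Q[1]+n*x+c*y,z],-1)@R.T+t
    u=d['fx']*P[...,0]/P[...,2]+d['cx']+off[0];v=d['fy']*P[...,1]/P[...,2]+d['cy']+off[1]
    return cv2.remap(im,(M[0,0]*u+M[0,1]*v+M[0,2]).astype(np.float32),(M[1,0]*u+M[1,1]*v+M[1,2]).astype(np.float32),cv2.INTER_CUBIC)
def Mz(c=(267,227),h=14,k=28,a=17):
    M=cv2.getRotationMatrix2D(c,a,k);M[:,2]+=np.array([h*k/2-c[0],h*k/2-c[1]]);return M
E
python3 - <<'E'
from h import *
d=cam('top');M=Mz();h=cv2.cvtColor(d['frame'],cv2.COLOR_RGB2HSV)
# window white centroid vs prediction
m=((h[...,1]<70)&(h[...,2]>120));k=np.zeros_like(m);k[219:236,258:273]=1
print(proj(d,mid(np.pi/4)))
for a in(-13,0,13): print([(M@np.append(proj(d,mid(np.pi/4+a/42.5,y)),1)).round() for y in(.0595,.0455,.0315)])
off=(-.5,.8)
a=[unwrap(d,cv2.imread(f'pics/w{i}.png'),M,off) for i in(1,2)]
for x in a: cv2.rectangle(x,(40,50),(320,310),(255,0,0),1);cv2.line(x,(0,180),(40,180),(255,0,0),1)
cv2.imwrite('pics/u12.png',np.hstack(a))
E
```

```text
[267.3539902  226.49424586]
[array([ 84., 249.]), array([212., 253.]), array([341., 257.])]
[array([ 72., 176.]), array([201., 180.]), array([331., 183.])]
[array([65., 76.]), array([195.,  80.]), array([325.,  84.])]
```

View pics/u12.png

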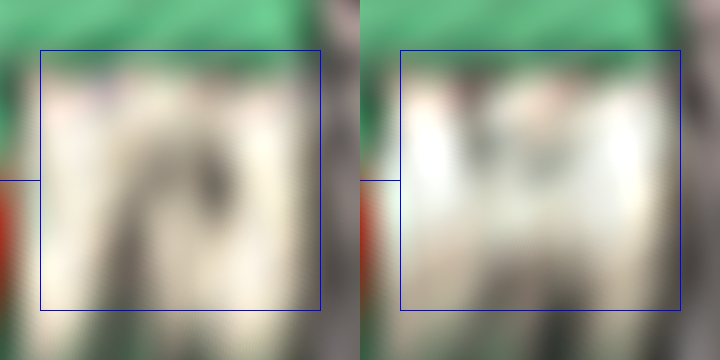

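The left panel shows the top of a digit whose right stroke ends partway and whose left stroke goes down. The right panel shows a digit bottom high in the window and a flat top low. The cover stands off the band, so I'll use the red mark at the cover's radius to settle the offset.

Run:
```python
from h import *
f=[cam('top') for _ in range(4)];d=f[0];M=Mz()
fr=np.mean([x['frame'] for x in f],0)
r=np.clip(fr[...,0]-np.maximum(fr[...,1],fr[...,2])-25,0,None);k=np.zeros_like(r);k[217:238,252:266]=r[217:238,252:266]
v,u=np.mgrid[:400,:640];c=np.array([(k*u).sum(),(k*v).sum()])/k.sum();print('red',c,(M@np.append(c,1)),k.sum(), (k>30).sum())
for R in(.0425,.047,.0485,.05):
    print(R,[ (M@np.append(proj(d,wl((-R*.7071,y,.058+R*.7071))),1)).round() for y in(.0655,.0625,.0455,.0315)])
for p in((0,-.043,.058),): print('button pred',proj(d,wl(p)))
print('1mm px',(proj(d,wl((.01,0,.09)))-proj(d,wl((0,0,.09))))/10)
z=cv2.imread('pics/w1.png')[:,60:290].astype(float);g=z.min(2)
print([int(x) for x in g.mean(1)[90:340:8]])
```

```text
red [259.63346702 226.05213904] [ -9.00979089 230.92501202] 1122.0 9
0.0425 [array([ 17., 174.]), array([ 44., 175.]), array([201., 180.]), array([331., 183.])]
0.047 [array([ 10., 203.]), array([ 38., 204.]), array([196., 208.]), array([326., 212.])]
0.0485 [array([  8., 213.]), array([ 36., 213.]), array([194., 218.]), array([324., 222.])]
0.05 [array([  6., 222.]), array([ 34., 223.]), array([192., 228.]), array([322., 232.])]
button pred [298.89507031 227.09574732]
1mm px [ 0.1097025  -0.31308524]
[92, 89, 94, 109, 129, 150, 172, 189, 199, 201, 198, 192, 183, 175, 169, 167, 169, 171, 175, 179, 181, 179, 174, 163, 147, 126, 104, 85, 69, 59, 56, 56]
```

The offset is about 1 mm, which is good enough. The digit was about 7.5 mm low at the start and is now about 9.5 mm high. Another ~21 mm of rim should centre the next digit, so I'll repeat the stroke.

```bash
python3 -m handwheel '[[[60,-7,0],0],[[60,-7,0],0],[[60,-6.5,0],0],[[0,0,30],0],[[0,0,30],0],[[0,0,6],0],[[0,0,4],0],[[0,0,0],0]]'; python3 -m handwheel '[[[0,4,0],0],[[0,4,0],0],[[0,4,0],0],[[0,4,0],0],[[0,4.5,0],0],[[0,0,0],0]]'; python3 -m handwheel '[[[0,0,-20],0],[[0,0,-50],0],[[-60,0,0],0],[[-60,0,0],0],[[-60,0,0],0],[[0,0,0],0],[[0,0,0],0]]'
python3 - <<'E'
from h import *
f=[cam('top') for x in range(4)];d=f[0]
fr=np.mean([x['frame'] for x in f],0).astype(np.uint8)
z=upwin(fr[:,:,::-1].copy(),a=17);cv2.imwrite('pics/w3.png',z)
u=unwrap(d,z,Mz(),(-.6,.3));cv2.imwrite('pics/v3.png',np.hstack([cv2.resize(z,(360,360)),u]))
E
```

```text
clock: 8.1
tcp_pos: [0.5293, 0.1524, 0.1342]
tcp_rot: [3.139, -0.001, 1.262]
contact_force: [0.0, -2.0, 4.0]
finger_gap: -0.0004
gripper_force: 1.9
clock: 8.85
tcp_pos: [0.5489, 0.146, 0.1333]
tcp_rot: [3.139, -0.0, 1.262]
contact_force: [-0.4, -3.7, 6.7]
finger_gap: 0.0
gripper_force: 3.0
clock: 9.72
tcp_pos: [0.4936, -0.0247, 0.2024]
tcp_rot: [3.141, -0.001, 1.262]
contact_force: [-0.7, 0.6, 0.1]
finger_gap: -0.0002
gripper_force: 0.0
```

View pics/v3.png

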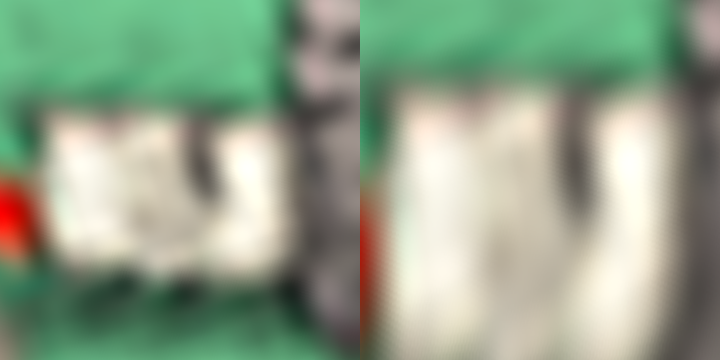

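The digit has a dark stroke at the upper right (crop 205,160) and fainter grey towards the lower left. One frame isn't enough to read it. I'll combine the three looks into one strip along the band, since the roll between them is known, and print it coarsely.

```bash
cat > strip.py <<'E'
from h import *
def strip(files,pos,off=(-.6,.3),top=9,bot=-13,k=10):
    # pos: band arc mm rolled so far, per file. strip coordinate s' = s - pos (fixed on band)
    d=cam('top');L={}
    S0=min(-p+bot for p in pos);S1=max(-p+top for p in pos)
    H=int((S1-S0)*k)+1;acc=np.zeros((H,300));wt=np.zeros((H,1))
    for f,p in zip(files,pos):
        u=unwrap(d,cv2.imread(f),Mz(),off).astype(float)[:,30:330].min(2)
        for i in range(360):
            s=18-i/k
            if bot<=s<=top:
                w=1.05-abs((s-(top+bot)/2)/((top-bot)/2));r=int(round((S1-(s-p))*k))
                if 0<=r<H:
                    row=u[i];acc[r]+=w*row;wt[r]+=w
    a=acc/np.maximum(wt,1e-6)
    return a,S1
E
python3 - <<'E'
from strip import *
e=42.5/51.4
a,S1=strip(['pics/w1.png','pics/w2.png','pics/w3.png'],[0,20.4*e,20.4*e+20.6*e])
np.save('a.npy',a)
b=cv2.resize(a,(25,a.shape[0]//12),interpolation=cv2.INTER_AREA)
bg=np.percentile(b,95);
for i,r in enumerate(b): print('%6.1f'%(S1-1.2*i),''.join(' .:-=+*#%@'[int(np.clip((210-x)/10,0,9))] for x in r))
print(bg,S1)
E
```

```text
9.0 %*++**++=---=+*%%%##**#@@
   7.8 #=:::---:...:-=+*+=---+#@
   6.6 *:    ...   .:-=-:. .:=*%
   5.4 +.     .   ..:--:.    -*%
   4.2 +.     ...::-===-.    :*@
   3.0 +.     .:-==++**=.    -#@
   1.8 =.     :-=+***##*:    -#@
   0.6 =.     :=+*###%@#=    -%@
  -0.6 =:    .-+*#%#%@@@+.   =%@
  -1.8 =:    .-+#####@@@*:   =%@
  -3.0 =.    .=#%#***%@@+:   =%@
  -4.2 =.    :+%%#+++*%#=.  .=@@
  -5.4 =.    -*@%*===+*+-   .+@@
  -6.6 =    .=#@@*=--==-.   .+@@
  -7.8 +.   -*@@@*=---=-.   :+@@
  -9.0 +.   -#@@%+-:---:.   :+@@
 -10.2 +.   -#@%+-:::::.    .=%@
 -11.4 +    .+#*=:.::::      :*@
 -12.6 +     -*+-:::-::       +@
 -13.8 =     :**=-----:       +%
 -15.0 -     .+*=--===:      .+@
 -16.2 .      -=-:--=-:      .*@
 -17.4        :-:.:--:.      :#@
 -18.6        ... ..:.       :#@
 -19.8         .    .        -%@
 -21.0         .    ..       =@@
 -22.2 .      ...  .:..     .+@@
 -23.4 :   ...:::::----:.   :*@@
 -24.6 +:::--======++**+=-::=#@@
 -25.8 *----=++++==+#%%#+-::=#@@
 -27.0 #-:::-====--+#@@%+:..-*@@
 -28.2 #:   .:-::::=#@@%=   .=#@
 -29.4 *.     ...::-*@@@-    :*@
 -30.6 +.     ..:---#@@@-    :*@
 -31.8 =       .:--=*@@@=    :*@
 -33.0 =       .::--*@@@=    :#@
 -34.2 -       .::--+@@@+    :#@
 -35.4 -       .::--=#@%=    :#@
 -36.6 -      .:----=*%#-    -#@
 -37.8 :      .-=---=+*+:    -#@
 -39.0 :      :====-=++=.    -#@
 -40.2 :      :=+======:     -#@
 -41.4 :      :=+=====-.     =%@
 -42.6 :      :=======:     .+@@
 -43.8 -      :-=====-:     :*@@
 -45.0 -      :--====-.     -#@@
236.92642825534926 9
```

```bash
cat > cap.py <<'E'
import sys
from h import *
f=[cam('top') for x in range(4)]
fr=np.mean([x['frame'] for x in f],0).astype(np.uint8)
cv2.imwrite(f'pics/w{sys.argv[1]}.png',upwin(fr[:,:,::-1].copy(),a=17))
E
python3 -m handwheel '[[[60,-7,0],0],[[60,-7,0],0],[[60,-6.5,0],0],[[0,0,30],0],[[0,0,30],0],[[0,0,6],0],[[0,0,4],0],[[0,0,0],0]]'; python3 -m handwheel '[[[0,4,0],0],[[0,4,0],0],[[0,4,0],0],[[0,4,0],0],[[0,4.5,0],0],[[0,0,0],0]]'; python3 -m handwheel '[[[0,0,-20],0],[[0,0,-50],0],[[-60,0,0],0],[[-60,0,0],0],[[-60,0,0],0],[[0,0,0],0],[[0,0,0],0]]'; python3 cap.py 4
python3 -m handwheel '[[[60,-7,0],0],[[60,-7,0],0],[[60,-6.5,0],0],[[0,0,30],0],[[0,0,30],0],[[0,0,6],0],[[0,0,4],0],[[0,0,0],0]]'; python3 -m handwheel '[[[0,4,0],0],[[0,4,0],0],[[0,4,0],0],[[0,4,0],0],[[0,4.5,0],0],[[0,0,0],0]]'; python3 -m handwheel '[[[0,0,-20],0],[[0,0,-50],0],[[-60,0,0],0],[[-60,0,0],0],[[-60,0,0],0],[[0,0,0],0],[[0,0,0],0]]'; python3 cap.py 5
python3 - <<'E'
from strip import *
p=np.cumsum([0,20.4,20.6,20.5,20.5])*42.5/51.4
a,S1=strip([f'pics/w{i}.png' for i in range(1,6)],p)
b=cv2.resize(a,(25,a.shape[0]//12),interpolation=cv2.INTER_AREA)
for i,r in enumerate(b): 
    if i>18: print('%6.1f'%(S1-1.2*i),''.join(' .:-=+*#%@'[int(np.clip((220-x)/13,0,9))] for x in r))
big=cv2.resize(a,None,fx=.9,fy=.7).clip(0,255).astype(np.uint8)
n=big.shape[0]//2;cv2.imwrite('pics/strip5.png',np.hstack([big[:n+40],big[n-40:2*n]]) )
E
```

```text
clock: 10.98
tcp_pos: [0.5291, 0.1528, 0.134]
tcp_rot: [3.139, -0.001, 1.263]
contact_force: [-0.9, -0.4, 3.8]
finger_gap: 0.0002
gripper_force: 1.6
clock: 11.72
tcp_pos: [0.5491, 0.1462, 0.1337]
tcp_rot: [3.138, -0.001, 1.262]
contact_force: [0.4, -2.0, 6.4]
finger_gap: -0.0001
gripper_force: 3.1
clock: 12.6
tcp_pos: [0.4936, -0.0248, 0.2026]
tcp_rot: [3.141, -0.0, 1.262]
contact_force: [-0.5, 1.2, 0.3]
finger_gap: 0.0001
gripper_force: 0.0
clock: 13.8
tcp_pos: [0.529, 0.1529, 0.1338]
tcp_rot: [3.139, -0.001, 1.263]
contact_force: [-0.0, 0.5, 1.3]
finger_gap: 0.0002
gripper_force: 0.7
clock: 14.55
tcp_pos: [0.5488, 0.1463, 0.1329]
tcp_rot: [3.14, -0.001, 1.262]
contact_force: [1.6, -0.8, 4.6]
finger_gap: -0.0003
gripper_force: 2.5
clock: 15.42
tcp_pos: [0.4934, -0.0248, 0.2022]
tcp_rot: [-3.141, -0.0, 1.262]
contact_force: [0.0, 0.7, 0.3]
finger_gap: -0.0002
gripper_force: 0.0
 -13.8 =     :++=-----:.     .=#
 -15.0 -     :=+=---=-:.     .+#
 -16.2 .     .-=-:--=-:      :+%
 -17.4 .      :-:::--:.      :*%
 -18.6        .:...::..      :*@
 -19.8        ...  ...       -#@
 -21.0     
[... 905 characters left out ...]
-. .=#@
 -54.6 =:..:=*%%*+=+*%@@*-..:=%@
 -55.8 =:..:-+##*++*#%@%+-..:+%@
 -57.0 =.  .-=+++=+*#%%#+:..:+%@
 -58.2 +:..:-======+#%%#+-..:+%@
 -59.4 +:...:----:-=*#%*=:..:+%@
 -60.6 +.   .::.. .:=##*-.  .=#@
 -61.8 +.           -+*+:    :+%
 -63.0 +.            -+=.    .=#
 -64.2 =             :=-     .=#
 -65.4 -             .-:     .+#
 -66.6 .              ..     :+%
 -67.8 .                     :*%
 -69.0                       :*@
 -70.2                       -#@
 -71.4                      .=#@
 -72.6 .    ...........     :+#@
 -73.8 : ..::--------::.....-+%@
 -75.0 -..:-==+++++===-:..::=*%@
 -76.2 =::-=+********+=-:::-+#@@
 -77.4 +--=+*##%%%###*+=---=*%@@
 -78.6 +===+*%%@@@%%%#*+===+*%@@
```

The strip now reads clearly. The third digit has an open top, a crossbar and a single right leg, so it is a 4, and a flat-topped 5 follows. The wheel started at about 1.7 and now shows about 4.4. That leaves about 2.6 digits, so I'll do three strokes and then look.

```bash
python3 -m handwheel '[[[60,-7,0],0],[[60,-7,0],0],[[60,-6.5,0],0],[[0,0,30],0],[[0,0,30],0],[[0,0,6],0],[[0,0,4],0],[[0,0,0],0]]'; python3 -m handwheel '[[[0,4,0],0],[[0,4,0],0],[[0,4,0],0],[[0,4,0],0],[[0,4.5,0],0],[[0,0,0],0]]'; python3 -m handwheel '[[[0,0,-10],0],[[0,-10.5,0],0],[[0,-10,0],0],[[0,0,6],0],[[0,0,4],0],[[0,0,0],0]]'; python3 -m handwheel '[[[0,4,0],0],[[0,4,0],0],[[0,4,0],0],[[0,4,0],0],[[0,4.5,0],0],[[0,0,0],0]]';  python3 -m handwheel '[[[0,0,-20],0],[[0,0,-50],0],[[-60,0,0],0],[[-60,0,0],0],[[-60,0,0],0],[[0,0,0],0],[[0,0,0],0]]'; python3 cap.py 6
python3 -m handwheel '[[[60,-7,0],0],[[60,-7,0],0],[[60,-6.5,0],0],[[0,0,30],0],[[0,0,30],0],[[0,0,6],0],[[0,0,4],0],[[0,0,0],0]]'; python3 -m handwheel '[[[0,4,0],0],[[0,4,0],0],[[0,4,0],0],[[0,4,0],0],[[0,4.5,0],0],[[0,0,0],0]]'; python3 -m handwheel '[[[0,0,-20],0],[[0,0,-50],0],[[-60,0,0],0],[[-60,0,0],0],[[-60,0,0],0],[[0,0,0],0],[[0,0,0],0]]'; python3 cap.py 7
python3 - <<'E'
from strip import *
p=[0,17.8]
a,S1=strip([f'pics/w{i}.png' for i in (6,7)],p)
b=cv2.resize(a,(25,a.shape[0]//12),interpolation=cv2.INTER_AREA)
for i,r in enumerate(b): 
    print('%6.1f'%(S1-1.2*i),'%6.1f'%(S1-1.2*i+17.8),''.join(' .:-=+*#%@'[int(np.clip((220-x)/13,0,9))] for x in r))
E
```

```text
clock: 16.68
tcp_pos: [0.5293, 0.1527, 0.1342]
tcp_rot: [3.139, -0.001, 1.263]
contact_force: [-0.5, -0.4, 3.4]
finger_gap: -0.0002
gripper_force: 1.9
clock: 17.42
tcp_pos: [0.5489, 0.1462, 0.1333]
tcp_rot: [3.139, -0.001, 1.262]
contact_force: [1.8, -2.3, 6.5]
finger_gap: 0.0
gripper_force: 3.0
clock: 18.18
tcp_pos: [0.5293, 0.1525, 0.1338]
tcp_rot: [3.139, -0.001, 1.263]
contact_force: [-3.1, -0.5, 14.2]
finger_gap: 0.0002
gripper_force: 7.2
clock: 18.92
tcp_pos: [0.5494, 0.1459, 0.1334]
tcp_rot: [3.138, -0.0, 1.262]
contact_force: [1.8, -2.9, 10.0]
finger_gap: 0.0
gripper_force: 4.8
clock: 19.8
tcp_pos: [0.4935, -0.0249, 0.2021]
tcp_rot: [-3.141, -0.0, 1.262]
contact_force: [-0.9, 0.2, 1.0]
finger_gap: 0.0002
gripper_force: 0.0
clock: 21.0
tcp_pos: [0.5291, 0.1529, 0.1339]
tcp_rot: [3.139, -0.001, 1.263]
contact_force: [-0.5, 0.5, 3.1]
finger_gap: -0.0001
gripper_force: 1.1
clock: 21.75
tcp_pos: [0.5491, 0.1463, 0.1337]
tcp_rot: [3.138, -0.001, 1.262]
contact_force: [0.4, -1.0, 5.4]
finger_gap: 0.0
gripper_force: 3.2
clock: 22.62
tcp_pos: [0.4936, -0.0248, 0.2026]
tcp_rot: [3.141,
[... 705 characters left out ...]
=#%%%#**###*=-..-+%@
 -10.2    7.6 +:  .=#%%#*=+*%%*=:..:=#@
 -11.4    6.4 +.   -*%#*=--*%%*-   .-*@
 -12.6    5.2 +.   .+#*+=:-+%%+.    .+%
 -13.8    4.0 =     -+*+=--+#*-     .=#
 -15.0    2.8 -     :=++=---==:     .=#
 -16.2    1.6 -     .-===-::::      .+%
 -17.4    0.4 :     .:---::..       .+%
 -18.6   -0.8 -      .::::.         :+%
 -19.8   -2.0 -.     .::::.         :+@
 -21.0   -3.2 =.     .:-::.  ...    -*@
 -22.2   -4.4 =:.   .:---:...:-:.  .-#@
 -23.4   -5.6 +-:...:-===-:--=+=-..:=#@
 -24.6   -6.8 *-::.::=++====+*#+-::-+%@
 -25.8   -8.0 *-::::-=++==+*#%%*=-:=*@@
 -27.0   -9.2 *-:::-=+++=+*#%@%*=--+#@@
 -28.2  -10.4 *-----==+=++*%@@%*===+#@@
 -29.4  -11.6 +---======++*%@@#*+==*%@@
```

These read as a 6 (long left stroke, lower bowl) followed by the top of a 7. The wheel is at about 6.4, and the 7 is about 16 mm of band below the middle. One more stroke of 18.5 mm should centre it.

```bash
python3 -m handwheel '[[[60,-7,0],0],[[60,-7,0],0],[[60,-6.5,0],0],[[0,0,30],0],[[0,0,30],0],[[0,0,6],0],[[0,0,4],0],[[0,0,0],0]]'; python3 -m handwheel '[[[0,4,0],0],[[0,4,0],0],[[0,4,0],0],[[0,4,0],0],[[0,2.5,0],0],[[0,0,0],0]]'; python3 -m handwheel '[[[0,0,-20],0],[[0,0,-50],0],[[-60,0,0],0],[[-60,0,0],0],[[-60,0,0],0],[[0,0,0],0],[[0,0,0],0]]'; python3 cap.py 8
python3 - <<'E'
from strip import *
a,S1=strip(['pics/w8.png'],[0],top=14,bot=-14)
b=cv2.resize(a,(25,a.shape[0]//10),interpolation=cv2.INTER_AREA)
for i,r in enumerate(b): print('%6.1f'%(S1-i),''.join(' .:-=+*#%@'[int(np.clip((220-x)/13,0,9))] for x in r))
d=cam('top');z=[cv2.imread(f'pics/w{i}.png') for i in(7,8)]
cv2.imwrite('pics/v8.png',np.vstack([np.hstack([cv2.resize(x,(280,280)) for x in z]),np.hstack([cv2.resize(unwrap(d,x,Mz(),(-.6,.3)),(280,280)) for x in z])]))
E
```

```text
clock: 23.88
tcp_pos: [0.529, 0.1528, 0.1337]
tcp_rot: [3.14, -0.001, 1.263]
contact_force: [-1.2, 0.6, 0.8]
finger_gap: 0.0002
gripper_force: 0.9
clock: 24.62
tcp_pos: [0.5469, 0.1468, 0.1333]
tcp_rot: [3.139, -0.001, 1.262]
contact_force: [-0.1, -1.1, 6.1]
finger_gap: 0.0001
gripper_force: 2.8
clock: 25.5
tcp_pos: [0.4916, -0.0242, 0.2024]
tcp_rot: [3.141, -0.0, 1.262]
contact_force: [1.0, 0.1, 0.1]
finger_gap: 0.0001
gripper_force: 0.0
  14.0 @@@@@@@@@@@@@@@@@@@@@@@@@
  13.0 @@@@@@@@@@@@@@@@@@@@@@@@@
  12.0 @@@@@@@@@@@@@@@@@@@@@@@@@
  11.0 @%%@@@@@%%%%%@@@@@@@@%@@@
  10.0 @%###%%%##**#%@@@@@%##%@@
   9.0 %#***###*+++*#@@@@#*++*%@
   8.0 %+===+**==--=*%@%#+=-=+%@
   7.0 #=:::-==-:..:=#%#+-:.:=#@
   6.0 #-. .:::.   .-*#*=.  .-*%
   5.0 *:    .      :+#*-    :+%
   4.0 +:           .+#*-    :+%
   3.0 +:           .+#*-    :+%
   2.0 =.            =#*-    :*@
   1.0 =.            =##-    :*@
   0.0 -.            =##=    :*@
  -1.0 -.            =##=.   :*@
  -2.0 -.           .=##=.   :*@
  -3.0 -            .=**=.   -*@
  -4.0 -            .-++-    -*@
  -5.0 :            .-==:    -*@
  -6.0 :            .:--:    -*@
  -7.0 :            .:-:.    -*@
  -8.0 :             ::.    .=#@
  -9.0 :            .::.    .=#@
 -10.0 -            .:.     :+%@
 -11.0 -           .::.     :+%@
 -12.0 -.      .   .::.    .-*%@
 -13.0 =...........:--:    .-*@@
```

View pics/v8.png

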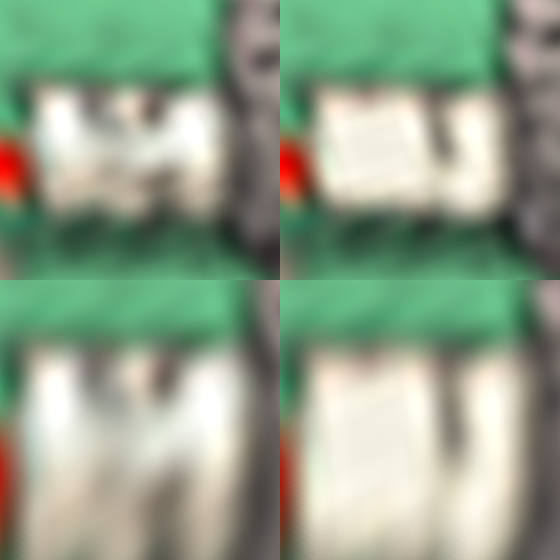

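The lower right panel shows a single near-vertical stroke on the right with no left or bottom strokes, at crop (450,400). That fits a 7 with its top bar just under the cover edge, and the count from 4 agrees. To check it and centre it precisely, I'll roll back 8 mm so the top bar comes into clear view.

```bash
python3 -m handwheel '[[[60,0,0],0],[[60,0,0],0],[[60,0,0],0],[[0,0,30],0],[[0,0,30],0],[[0,0,6],0],[[0,0,4],0],[[0,0,0],0]]'; python3 -m handwheel '[[[0,-4,0],0],[[0,-4,0],0],[[0,0,0],0]]'; python3 -m handwheel '[[[0,0,-20],0],[[0,0,-50],0],[[-60,0,0],0],[[-60,0,0],0],[[-60,0,0],0],[[0,0,0],0],[[0,0,0],0]]'; python3 cap.py 9
python3 - <<'E'
from strip import *
for f in(9,1):
  a,S1=strip([f'pics/w{f}.png'],[0],top=12,bot=-14)
  b=cv2.resize(a,(25,a.shape[0]//10),interpolation=cv2.INTER_AREA)
  for i,r in enumerate(b): print('%6.1f'%(S1-i),''.join(' .:-=+*#%@'[int(np.clip((220-x)/13,0,9))] for x in r), int(r[7:17].mean()))
E
```

```text
clock: 26.8
tcp_pos: [0.5468, 0.147, 0.1336]
tcp_rot: [3.139, -0.001, 1.262]
contact_force: [2.1, -0.1, 0.4]
finger_gap: -0.0002
gripper_force: 0.4
clock: 27.18
tcp_pos: [0.5391, 0.1496, 0.1342]
tcp_rot: [3.138, -0.001, 1.263]
contact_force: [-0.4, 0.5, 8.2]
finger_gap: 0.0003
gripper_force: 4.2
clock: 28.05
tcp_pos: [0.4838, -0.0217, 0.2026]
tcp_rot: [3.141, -0.0, 1.262]
contact_force: [0.1, 0.7, 0.3]
finger_gap: -0.0002
gripper_force: 0.0
  12.0 @@@@@@@@@%%%@@@@@@@@@@@@@ 93
  11.0 @%%@@@@@%###%%@@@@@@@%@@@ 106
  10.0 %###%%%#*****#%@@@@%##%@@ 120
   9.0 %****##*++==+*%@@@%#**#@@ 132
   8.0 #+===++++=---+#@%#*+++*%@ 143
   7.0 #=-:--=+==-:-+#%%*=--=+%@ 151
   6.0 #=...:-==--::+#%#+-..:=#@ 156
   5.0 #-.  .:----:-+#%#=.  .=#@ 156
   4.0 *-.   .:-----+%@#=.  .-*@ 154
   3.0 *-    .::----*%@#=.   -*@ 151
   2.0 +-     .:---=*@@%=.   -*@ 151
   1.0 +:.    ..::-=*@@%+.   -#@ 153
   0.0 =:.     ..:-=*%@@+:   -#@ 157
  -1.0 =:.     ...:-+#@@*:  .-#@ 164
  -2.0 =:.        .:=*@@*-  .-#@ 171
  -3.0 =:.        ..-+%%*-  .=#@ 178
  -4.0 =:.         .:+#%*-. .=#@ 184
  -5.0 =..          :=#%*-.
[... 566 characters left out ...]
 5.0 +.    ......:---:.   .-+# 189
   4.0 =.     ..::---==-.    -+% 180
   3.0 =:     .:--===++-:    -*% 168
   2.0 =:     :-==+++**+:    -*@ 155
   1.0 =:    .:==+***##*-    -#@ 145
   0.0 =:    .:=+****#%#=.   -#@ 137
  -1.0 =:.   .-=**#**%@%+:   -#@ 133
  -2.0 =:.   .-+*****#@%+:  .-#@ 132
  -3.0 =:.   :=+***++#%%+:  .=#@ 135
  -4.0 =:.   :=*#*+=+*##=:  .=#@ 139
  -5.0 =.   .-+##*===+**=.  .=#@ 144
  -6.0 =.   .-*##+=--=+=-.  .=#@ 148
  -7.0 =.   .=*%%*=---=-:   .=#@ 151
  -8.0 -    :+#@%*=----:.   .=%@ 153
  -9.0 -    :+%@%*=--::.    :+%@ 154
 -10.0 -    -*%@%*=--:..    :+%@ 154
 -11.0 -   .=*@@%*=--:.     :+%@ 153
 -12.0 -   .=#@@@#+--:.    .-*%@ 150
 -13.0 -   :+#@@@#+=-:..   .-*@@ 147
```

The rolled-back look is not a plain 7: the right stem is long and there is faint grey at its upper left. I'll take two more looks at 8 mm steps back before deciding.

```bash
python3 -m handwheel '[[[60,0,0],0],[[60,0,0],0],[[60,0,0],0],[[0,0,30],0],[[0,0,30],0],[[0,0,6],0],[[0,0,4],0],[[0,0,0],0]]'; python3 -m handwheel '[[[0,-4,0],0],[[0,-4,0],0],[[0,0,0],0]]'; python3 -m handwheel '[[[0,0,-20],0],[[0,0,-50],0],[[-60,0,0],0],[[-60,0,0],0],[[-60,0,0],0],[[0,0,0],0],[[0,0,0],0]]'; python3 cap.py 10
python3 -m handwheel '[[[60,0,0],0],[[60,0,0],0],[[60,0,0],0],[[0,0,30],0],[[0,0,30],0],[[0,0,6],0],[[0,0,4],0],[[0,0,0],0]]'; python3 -m handwheel '[[[0,-4,0],0],[[0,-4,0],0],[[0,0,0],0]]'; python3 -m handwheel '[[[0,0,-20],0],[[0,0,-50],0],[[-60,0,0],0],[[-60,0,0],0],[[-60,0,0],0],[[0,0,0],0],[[0,0,0],0]]'; python3 cap.py 11
python3 - <<'E'
from h import *
d=cam('top');L=[]
for i in range(1,12):
    z=cv2.imread(f'pics/w{i}.png');u=unwrap(d,z,Mz(),(-.6,.3))[60:330]
    g=u.astype(float).min(2);g=np.clip((g-60)*255/190,0,255).astype(np.uint8)
    g=cv2.cvtColor(cv2.resize(g,(195,146)),cv2.COLOR_GRAY2BGR);cv2.putText(g,str(i),(2,14),0,.5,(0,0,255),1);cv2.line(g,(0,65),(8,65),(0,0,255),1);L.append(g)
L.append(L[0]*0);cv2.imwrite('pics/m.png',np.vstack([np.hstack(L[i:i+4]) for i in(0,4,8)]))
E
```

```text
clock: 29.35
tcp_pos: [0.5394, 0.1494, 0.1342]
tcp_rot: [3.138, -0.001, 1.263]
contact_force: [0.1, -2.2, 4.1]
finger_gap: -0.0002
gripper_force: 1.8
clock: 29.72
tcp_pos: [0.5313, 0.1521, 0.134]
tcp_rot: [3.139, -0.001, 1.263]
contact_force: [-0.4, 0.2, 6.6]
finger_gap: -0.0001
gripper_force: 3.5
clock: 30.6
tcp_pos: [0.4763, -0.0193, 0.2027]
tcp_rot: [3.141, -0.0, 1.262]
contact_force: [-0.3, 1.1, -0.2]
finger_gap: -0.0002
gripper_force: 0.0
clock: 31.8
tcp_pos: [0.5316, 0.1521, 0.1342]
tcp_rot: [3.139, -0.001, 1.263]
contact_force: [-1.1, 0.4, 2.6]
finger_gap: -0.0001
gripper_force: 1.8
clock: 32.17
tcp_pos: [0.5229, 0.1547, 0.1328]
tcp_rot: [3.141, -0.0, 1.263]
contact_force: [-1.6, 2.0, 5.2]
finger_gap: -0.0
gripper_force: 3.0
clock: 33.05
tcp_pos: [0.4685, -0.0169, 0.2021]
tcp_rot: [-3.141, -0.0, 1.262]
contact_force: [0.8, 0.6, 0.4]
finger_gap: 0.0004
gripper_force: 0.0
```

View pics/m.png

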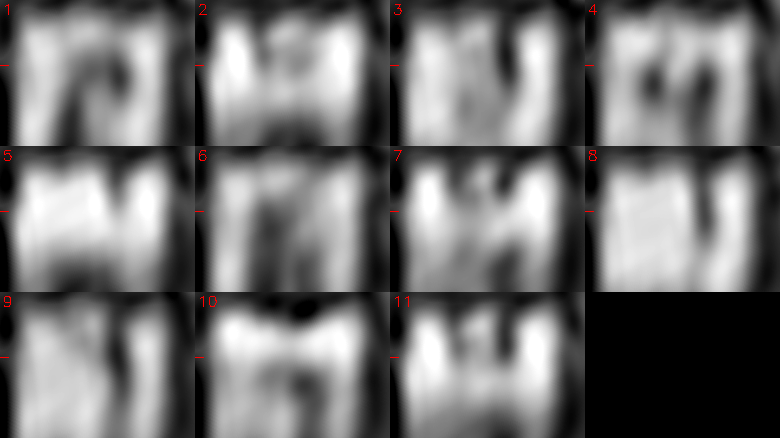

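The montage reads in order: 2 (1), 3 (3), 4 (4 and 5), 5's bar (5), 6 (6, 7 and 11), then a digit with a top bar and right stem (8 to 10), which is the 7. Frame 10 has the 7's top edge near the middle and frame 11 has the 6's bottom there, so I'll measure those edges.

Run:
```python
from strip import *
P={}
for f in(1,2,7,10,11):
  a,S1=strip([f'pics/w{f}.png'],[0],top=12,bot=-14)
  b=cv2.resize(a,(25,a.shape[0]//10),interpolation=cv2.INTER_AREA);P[f]=[int(x) for x in b[:,7:17].mean(1)]
for i in range(26): print(12-i-.5,*[P[f][i] for f in P])
```

```text
11.5 96 85 87 80 85
10.5 114 95 93 71 91
9.5 135 111 107 67 105
8.5 154 130 120 76 120
7.5 173 152 132 100 137
6.5 186 171 139 135 152
5.5 191 181 142 172 159
4.5 189 183 144 203 160
3.5 180 178 150 222 155
2.5 168 173 159 228 151
1.5 155 170 172 223 151
0.5 145 173 185 210 157
-0.5 137 179 194 192 167
-1.5 133 188 200 172 180
-2.5 132 197 202 154 192
-3.5 135 203 199 142 202
-4.5 139 206 191 136 206
-5.5 144 202 179 137 203
-6.5 148 194 166 142 195
-7.5 151 181 153 150 184
-8.5 153 166 143 158 171
-9.5 154 149 136 164 157
-10.5 154 134 133 168 144
-11.5 153 120 132 169 133
-12.5 150 110 133 168 125
-13.5 147 101 133 165 118
```

The gap between digits gives a value of about 6.32 now. Six earlier strokes gave 4.06 digits, which is 0.676 per 20.5 mm. That puts the 7 a 20.5 mm stroke away from the usual start point.

```bash
python3 -m handwheel '[[[60,2,0],0],[[60,2,0],0],[[60,1.5,0],0],[[0,0,30],0],[[0,0,30],0],[[0,0,6],0],[[0,0,4],0],[[0,0,0],0]]'; python3 -m handwheel '[[[0,4,0],0],[[0,4,0],0],[[0,4,0],0],[[0,4,0],0],[[0,4.5,0],0],[[0,0,0],0]]'; python3 -m handwheel '[[[0,0,-20],0],[[0,0,-50],0],[[-60,0,0],0],[[-60,0,0],0],[[-60,0,0],0],[[0,0,0],0],[[0,0,0],0]]'; python3 cap.py 12
python3 - <<'E'
from strip import *
W=[]
for f in(8,9,12):
  a,S1=strip([f'pics/w{f}.png'],[0],top=12,bot=-14)
  W.append(cv2.resize(a,(25,a.shape[0]//10),interpolation=cv2.INTER_AREA))
for i in range(26): print('%5.1f'%(11.5-i),''.join(' .:-=+*#%@'[int(np.clip((220-x)/13,0,9))] for x in W[2][i]),*[int(w[i,13:17].mean()) for w in W],'|',*[int(w[i,6:12].mean()) for w in W])
E
```

```text
clock: 34.55
tcp_pos: [0.5292, 0.1524, 0.1342]
tcp_rot: [3.139, -0.001, 1.262]
contact_force: [-1.2, -1.5, 3.5]
finger_gap: -0.0001
gripper_force: 1.9
clock: 35.3
tcp_pos: [0.5489, 0.146, 0.1334]
tcp_rot: [3.139, -0.0, 1.262]
contact_force: [0.8, -2.4, 5.6]
finger_gap: 0.0001
gripper_force: 3.1
clock: 36.17
tcp_pos: [0.4935, -0.0247, 0.2024]
tcp_rot: [3.141, -0.001, 1.262]
contact_force: [0.3, 0.2, -0.3]
finger_gap: -0.0003
gripper_force: 0.0
 11.5 @@@@@@@@@@@@@@@@@@@@@@@@@ 82 86 84 | 90 93 80
 10.5 @@@@@@@@@@@@@@@@@@@@@%@@@ 85 90 86 | 104 112 83
  9.5 @%###%%@@@@%#%@@@@@%###@@ 93 100 93 | 119 129 96
  8.5 %#****#%@%#**#@@@@#*++*%@ 101 108 100 | 136 144 114
  7.5 %*===+**#*+==*%@%#+=-=+#@ 112 116 111 | 158 157 139
  6.5 #=:::-====-:-+#%#+-:.:=#@ 126 122 125 | 181 167 166
  5.5 #-. ..::::. .-*#*=.  .-*% 139 125 138 | 201 174 192
  4.5 *:     .     :+#*-    :+% 148 124 147 | 217 179 211
  3.5 +:           .+#*-    :+% 152 120 152 | 225 181 222
  2.5 +.           .+#*-    :+% 153 114 153 | 228 183 227
  1.5 =.            =#*-    :+% 153 109 153 | 229 186 230
  0.5 =.            =##-    :*% 153 106 153 | 229 192 230
 -0.5 -.            =##=    :*% 152 108 153 | 228 198 228
 -1.5 -.            =##=.   :*@ 153 113 154 | 226 203 226
 -2.5 -.           .=##=.   :*@ 155 123 156 | 225 208 225
 -3.5 -.           .=**=.   -*@ 160 133 159 | 225 212 225
 -4.5 -            .-**=.   -*@ 167 141 163 | 226 214 226
 -5.5 -            .-++-.   -*@ 174 147 168 | 228 215 227
 -6.5 :            .-=+-.   -*@ 182 150 173 | 228 217 228
 -7.5 :             :==-    -*@ 190 153 180 | 229 218 229
 -8.5 :             :--:    -#@ 196 155 184 | 228 219 229
 -9.5 :             :--.    =#@ 198 156 187 | 226 219 229
-10.5 -            .:-:.   .=%@ 199 157 187 | 223 218 226
-11.5 -            .:-:.   .+%@ 198 158 186 | 217 216 222
-12.5 -.          .::-:.   :+%@ 195 157 184 | 209 212 215
-13.5 =........  ..:--:.   :+@@ 189 156 179 | 199 206 206
```

The digit now shows a top bar at the window's upper edge and a right stem, with blank left and bottom: a 7 at about 7.0. Next is the button at (0.521, 0.097): I'll hover over it and touch down.

```bash
python3 -m handwheel '[[[62,-6,0],0],[[62,-5,0],0],[[0,0,40],0],[[0,0,40],0],[[0,0,25],0],[[0,0,0],0]]'; python3 -m handwheel '[[[0,0,4],0],[[0,0,4],0],[[0,0,3],0],[[0,0,0],0]]'
```

```text
clock: 37.28
tcp_pos: [0.5196, 0.0967, 0.096]
tcp_rot: [-3.138, 0.001, 1.263]
contact_force: [-0.0, -0.6, 0.2]
finger_gap: -0.0001
gripper_force: 0.0
clock: 37.78
tcp_pos: [0.521, 0.0964, 0.0868]
tcp_rot: [3.14, -0.001, 1.263]
contact_force: [1.7, 1.1, 3.3]
finger_gap: -0.0004
gripper_force: 1.6
```

```bash
python3 -m handwheel '[[[0,0,2],0],[[0,0,2],0],[[0,0,0],0]]'; python3 -m handwheel '[[[0,0,2],0],[[0,0,0],0]]';python3 -m handwheel '[[[0,0,2],0],[[0,0,0],0],[[0,0,0],0]]'
```

```text
clock: 38.15
tcp_pos: [0.5211, 0.0964, 0.0838]
tcp_rot: [3.14, -0.0, 1.263]
contact_force: [-3.7, -0.5, 17.8]
finger_gap: -0.0001
gripper_force: 8.7
clock: 38.4
tcp_pos: [0.5212, 0.0964, 0.0835]
tcp_rot: [3.139, -0.0, 1.263]
contact_force: [-9.9, -1.2, 35.2]
finger_gap: 0.0
gripper_force: 17.5
clock: 38.78
tcp_pos: [0.5213, 0.0964, 0.0832]
tcp_rot: [3.138, -0.0, 1.263]
contact_force: [-16.9, -0.9, 52.6]
finger_gap: -0.0
gripper_force: 26.2
```

The force rose from 3 N over a few mm and then hit a hard stop, so the button is fully down. Now release, retreat, and check the wheel and the surroundings.

```bash
python3 -m handwheel '[[[0,0,-5],0],[[0,0,-10],0],[[0,0,-40],0],[[0,0,-50],0],[[-60,0,0],0],[[-60,0,0],0],[[0,0,0],0],[[0,0,0],0]]'; python3 cap.py 13
python3 - <<'E'
from strip import *
W=[cv2.imread(f'pics/w{i}.png').astype(float)[100:310,40:310] for i in(12,13)]
print(abs(W[0]-W[1]).mean())
d=cam('side');f0=cv2.imread('pics/side0.png')[:,:,::-1].astype(int);D=abs(d['frame'].astype(int)-f0).max(2)
for n,(u,v) in dict(cup1=(328,252),pitcher=(309,284),saucer=(276,307),tamper=(304,326),jar=(339,120),cup2=(317,126),shaker=(380,180)).items(): print(n,D[v-12:v+12,u-10:u+10].mean().round(1))
rs=[]
for n,b in(('side',(270,140,350,220)),('top',(240,180,330,265))):
    d=cam(n);M=cv2.moments(blob(d,(8,170,150),(24,255,255),b),True);rs.append(ray(d,M['m10']/M['m00'],M['m01']/M['m00']))
print('button',tri(rs),manip.read_state()['contact_force'])
E
```

```text
clock: 39.78
tcp_pos: [0.4839, -0.0176, 0.1831]
tcp_rot: [-3.141, -0.0, 1.262]
contact_force: [-0.2, 0.1, 0.4]
finger_gap: -0.0001
gripper_force: 0.0
0.5794062316284538
cup1 4.7
pitcher 4.8
saucer 1.5
tamper 4.4
jar 4.2
cup2 4.2
shaker 3.6
button [0.52072246 0.09802596 0.06151614] [-0.67584335  0.57505713  0.18086176]
```

The window hasn't changed, the button is back up, and nothing else has moved. Handing in.

```bash
python3 -c "
from bench import manip
print(manip.finish_job())"
```

```text
the job is handed in; nothing more can be done
None
```

I rolled the wheel to what I read as 7 (blurred images plus counting up from a clear 4; centred to about 1–2 mm by estimate), pressed the call button to its stop and released it, saw no sign in the images of anything else having moved, and handed the job in at about 40 s; no verdict came back.

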